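# Shake out gravel over a drying tray

### The arm

A 6-joint arm with a two-finger parallel gripper is mounted at the origin on the work surface. World frame = base frame: x ahead of the robot, y to its left, z up, the work surface at z = 0. Lengths are in m, angles in rad, forces in N, time in s.
With the tool pointing down it reaches from about 0.275 to 0.825 m from the base axis. Payload 4.9 kg.
Tool frame: the origin (TCP) lies between the finger pads; the fingertips stand 11 mm ahead of it and the grasp point (between the pads) lies 8 mm behind it; z points along the fingers, y is the line along which they close (so a half turn about z gives the same grasp; the last joint's range is limited). The gripper opens to 85 mm and grips with 20 to 120 N. Pads are 22 mm wide; open, the fingers measure 114 mm over their backs; the gripper's body (76 mm by 85 mm) begins 54 mm behind the grasp point. The pads swing forward as they close: fully open they stand 13 mm farther back than shut.
Start: joints at [-1.371, 0.326, -0.193, 1.052, 0, 1.437], TCP at [0.18, -0.52, 0.242] pointing down, gripper open.
Joint ranges: [-2.65, 2.65], [-0.97, 1.79], [-1.3, 1.35], [-1.93, 2.1], [-1.47, 1.37], [-3.14, 3.14]. Speed limits (rad/s): [2.57, 2.57, 3.14, 3.14, 3.14, 3.14].

### API

Orientations are given as a unit quaternion [w, x, y, z].
In Python, from cell import arm gives the robot as it stands. Calls block until the motion is done:
- arm.goto(position, orientation): joint-space move of the TCP to a pose.
- arm.move_linear(position, frame=None, speed=0.15, threshold=None): straight line of the TCP; frame=None keeps the orientation; speed is the mean speed in m/s. With threshold (N) it stops when the force on the tool has changed by that much, and returns True; else False.
- arm.movej(angles): joint-space move.
- arm.grip(opening, squeeze=None): finger opening in m; squeeze is the grip in N (None keeps the last); returns when the fingers have stopped.
- arm.wait(seconds).
- arm.inverse_kinematics(position, orientation): joint angles nearest the present ones, or None.
- arm.capture(name): name is "scene" or "top" or "wrist"; returns a dict with "img" (400x640x3 uint8, red, green, blue), "K" (3x3 intrinsics, pixels), "extrinsics" (4x4, takes a point from world to camera coordinates). Camera axes: x right, y down, z forward; pixel columns grow to the right and rows downward; lengths in m; the calibration is good to about 2 mm. A picture is of the moment at which its call begins. There is no depth.
A pose or a line that the arm cannot do raises arm.MotionError and nothing moves.
- arm.hand_in(): hands the job in; it is judged then, once.
Readings, each from a call of its own:
- arm.read_t(): time.
- arm.read_joint_positions(): joint angles.
- arm.read_qvel(): joint speeds.
- arm.read_effort(): joint torques, N m.
- arm.read_ee_pos(): TCP position.
- arm.read_tool_rot(): TCP orientation.
- arm.read_ft_force(): force on the tool from outside, world axes, zero at the start.
- arm.read_ft_torque(): the same for the moment, N m.
- arm.read_width(): finger opening in m.
- arm.read_grip_force(): force on a finger pad.
Only numpy, scipy, OpenCV 4.12 (cv2) and the standard library are available. Lean on these libraries where they do the work, as an engineer would, in place of code of your own. Each camera call takes 0.05 s, during which the arm holds its last target. There are 200 camera calls.

### The job

Take the shaker by its red grip and shake the five stones out of it evenly over the drying tray: all five must lie in the tray, with none of its three fields left empty. Then stand the empty shaker back upright on its blue mat, near the middle, and let go. Do not touch the stones with the gripper and leave the glassware, jars, brush and sieves where they are.

Things in the scene. Friction and masses are not known exactly. Their poses are not given: they have to be found in the camera images.
- shaker: shaker: straight steel trough, open on top and at its front end (mouth, +x), 170 mm long (x), inside 30 mm wide, 28 mm deep, sheet 3 mm, base 50 mm wide; 0.3 kg. Origin mid-underside, z up, x to the mouth. Polished floor: stones slide by themselves beyond some 18 to 26 degrees of nose-down tilt (varies by run), creep at less when shaken along x, and stay when level
- shaker_mouth (a point): middle of the floor's edge at the open front end of the shaker, 85 mm ahead of its origin, 3 mm above its underside
- shaker_grip (a point): centre of the shaker's upright red grip block (36 mm x by 22 mm y by 40 mm tall, 34 to 74 mm above the underside), 56 mm above the shaker's origin; pinch it across y from above. It stands on a 50 mm long bridge over the trough's middle; stones pass beneath
- tray: fixed aluminium drying tray, 156 mm (x) by 276 mm (y) plus a small wire handle at each short end (to |y| = 153 mm); floor 4 mm thick, rim 26 mm high. Two blue ribs along x, 18 mm high, at y = -45 and +45 mm, part it into three equal fields, each about 90 mm wide in y and 150 mm long in x. Origin at the centre of the underside, z up
- mat: fixed thin blue mat on which the shaker stands, 220 mm (x) by 120 mm (y), 3 mm thick, on the left or the right of the tray; origin at the centre of its underside
- stone0: one of five chunky, blocky stones with rounded edges, brown to sand-coloured, about 18 mm on a side (17 to 19), 14 g (hidden scale 0.8 to 1.25); origin at its centre, axes along its sides. At the start they lie in a row in the shaker, about 21 mm apart
- stone1: one of five chunky, blocky stones with rounded edges, brown to sand-coloured, about 18 mm on a side (17 to 19), 14 g (hidden scale 0.8 to 1.25); origin at its centre, axes along its sides. At the start they lie in a row in the shaker, about 21 mm apart
- stone2: one of five chunky, blocky stones with rounded edges, brown to sand-coloured, about 18 mm on a side (17 to 19), 14 g (hidden scale 0.8 to 1.25); origin at its centre, axes along its sides. At the start they lie in a row in the shaker, about 21 mm apart
- stone3: one of five chunky, blocky stones with rounded edges, brown to sand-coloured, about 18 mm on a side (17 to 19), 14 g (hidden scale 0.8 to 1.25); origin at its centre, axes along its sides. At the start they lie in a row in the shaker, about 21 mm apart
- stone4: one of five chunky, blocky stones with rounded edges, brown to sand-coloured, about 18 mm on a side (17 to 19), 14 g (hidden scale 0.8 to 1.25); origin at its centre, axes along its sides. At the start they lie in a row in the shaker, about 21 mm apart
- beaker_a: bystander: empty glass beaker, 60 mm wide, 85 mm tall; origin at the centre of its underside
- beaker_b: bystander: empty glass beaker, 60 mm wide, 85 mm tall; origin at the centre of its underside
- jar_a: bystander: closed amber sample jar with blue cap, 60 mm wide, 75 mm tall; origin at the centre of its underside
- jar_b: bystander: closed brown sample jar with white cap, 60 mm wide, 75 mm tall; origin at the centre of its underside
- brush: bystander: wooden-handled brush lying on the bench, 180 mm long, handle to its -x; origin under its middle
- sieves: bystander, fixed: stack of steel test sieves with brass rims, 104 mm wide, 120 mm tall, on the other side of the tray from the mat; origin at the centre of its underside
There are look-alikes about, which are no part of the job. What is shaped like the shaker but green is not meant.

How it is judged:
On the way:
1. the shaker is lifted off its mat with all five stones still in it (height (world z) of shaker above 0.04 m and distance between each of stone0, stone1, stone2, stone3, stone4 and shaker below 0.105 m), for 0.1 s.
At the end, for the whole second after the job is handed in: All five stones at rest in the tray (centres inside the rim, under 45 mm above its underside), at least one centre in each of the three fields; the shaker upright (tilt under 0.12 rad), at rest on the mat, its origin within 60 mm of the mat's centre (x of stone0 in the frame of tray between -0.076 and 0.076 m and y of stone0 in the frame of tray between -0.136 and 0.136 m and z of each of stone0, stone1, stone2, stone3, stone4 in the frame of tray below 0.045 m and linear speed of each of stone0, stone1, stone2, stone3, stone4, shaker below 0.03 m/s and x of stone1 in the frame of tray between -0.076 and 0.076 m and y of stone1 in the frame of tray between -0.136 and 0.136 m and x of stone2 in the frame of tray between -0.076 and 0.076 m and y of stone2 in the frame of tray between -0.136 and 0.136 m and x of stone3 in the frame of tray between -0.076 and 0.076 m and y of stone3 in the frame of tray between -0.136 and 0.136 m and x of stone4 in the frame of tray between -0.076 and 0.076 m and y of stone4 in the frame of tray between -0.136 and 0.136 m and y of any of stone0, stone1, stone2, stone3, stone4 in the frame of tray below -0.045 m and (y of stone0 in the frame of tray between -0.045 and 0.045 m or y of stone1 in the frame of tray between -0.045 and 0.045 m or y of stone2 in the frame of tray between -0.045 and 0.045 m or y of stone3 in the frame of tray between -0.045 and 0.045 m or y of stone4 in the frame of tray between -0.045 and 0.045 m) and y of any of stone0, stone1, stone2, stone3, stone4 in the frame of tray above 0.045 m and horizontal distance between shaker and mat below 0.06 m and angle between shaker's own z axis and vertical below 0.12 rad and height (world z) of shaker below 0.012 m); the robot touches nothing.
It fails at once if the gripper's fingers touch a stone (contact force between the fingers and stone0 above 0.5 N or contact force between the fingers and stone1 above 0.5 N or contact force between the fingers and stone2 above 0.5 N or contact force between the fingers and stone3 above 0.5 N or contact force between the fingers and stone4 above 0.5 N).
It fails at once if a bystander (beaker, jar, brush) is moved more than 30 mm (distance of any of beaker_a, beaker_b, jar_a, jar_b, brush from where it was at the start of the episode above 0.03 m).
It fails at once if the sieve stack is struck (more than 10 N) (contact force between any of the arm, the fingers, shaker and sieves above 10 N).
It also fails if it takes over 72 s, if anything falls off the work surface, if the arm or the gripper's body presses on something with over 40 N, if the wrist force passes 120 N, or if a joint passes its speed limit or range.

## Working session

There is one attempt and no reset: what is moved stays moved. The work goes in short steps, each a Python script; the robot and the scene stay as the last script left them, time stands still between calls to the robot, and variables do not carry over. Pictures are saved under pics/ and viewed, at most 10 in all, crops included, and the job is handed in when it is done.

```bash
ls; mkdir -p pics; python3 - <<'E'
from cell import arm
import cv2,numpy as np
for n in("top","scene"):
    c=arm.capture(n);cv2.imwrite(f"pics/{n}0.png",c["img"][:,:,::-1]);np.savez(f"{n}0.npz",**c)
    print(n,c["K"].tolist(),np.round(c["extrinsics"],3).tolist())
E
```

```text
pics
top [[464.2796043507355, 0.0, 313.41110941474744], [0.0, 464.2796043507355, 200.49789225273872], [0.0, 0.0, 1.0]] [[-0.019, -1.0, -0.004, 0.02], [-0.995, 0.019, -0.097, 0.537], [0.097, 0.002, -0.995, 1.38], [0.0, 0.0, 0.0, 1.0]]
scene [[429.01865470045107, 0.0, 325.94111435674654], [0.0, 429.01865470045107, 203.44047620565044], [0.0, 0.0, 1.0]] [[-0.299, 0.954, 0.023, 0.132], [0.542, 0.189, -0.819, -0.23], [-0.785, -0.232, -0.574, 1.728], [0.0, 0.0, 0.0, 1.0]]
```

View pics/top0.png

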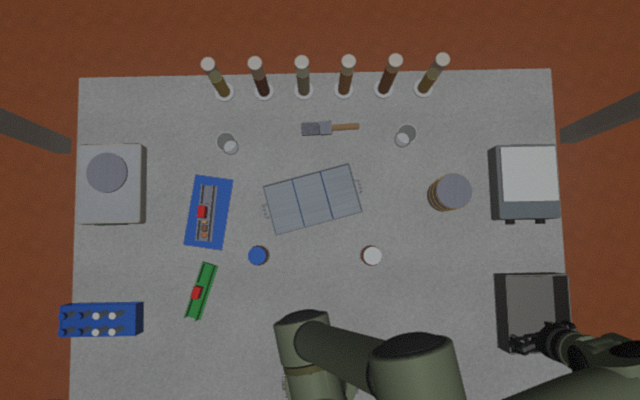

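View pics/scene0.png

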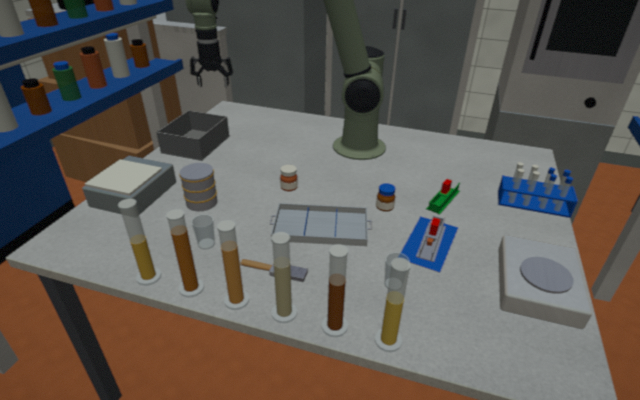

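The top view shows the shaker with its red grip at about (203,211) on the blue mat at (208,212). The tray is at about (312,199), rotated, and the green look-alike is at (201,291). The scene view agrees. Next I'll measure positions and zoom in.

```bash
cat > h.py <<'E'
import numpy as np,cv2
def ray(c,px,z):
    R=c["extrinsics"][:3,:3];t=c["extrinsics"][:3,3]
    o=-R.T@t;d=R.T@np.linalg.solve(c["K"],[px[0],px[1],1.])
    return o+d*(z-o[2])/d[2]
def rect(c,mask,z):
    cs,_=cv2.findContours(mask.astype(np.uint8),cv2.RETR_EXTERNAL,cv2.CHAIN_APPROX_NONE)
    k=max(cs,key=cv2.contourArea)[:,0]
    P=np.array([ray(c,p,z)[:2] for p in k])*1000
    (cx,cy),(w,h),a=cv2.minAreaRect(P.astype(np.float32))
    B=cv2.boxPoints(((cx,cy),(w,h),a));e=[B[1]-B[0],B[2]-B[1]];L=max(e,key=np.linalg.norm)
    return np.array([cx,cy]),sorted([w,h]),np.degrees(np.arctan2(L[1],L[0]))%180
E
python3 - <<'E'
from h import *
c=dict(np.load("top0.npz"));im=c["img"].astype(int);r,g,b=im[...,0],im[...,1],im[...,2]
win=np.zeros(r.shape,bool);win[165:262,175:240]=1
print("mat",rect(c,win&(b>r+50),.003))
print("red",rect(c,win&(r>g+70)&(r>b+70),.074))
# tray: rim corners by colour distance from bench
w2=np.zeros(r.shape,bool);w2[155:243,255:368]=1
m=cv2.morphologyEx((w2&(b>r+12)).astype(np.uint8),cv2.MORPH_OPEN,np.ones((5,5)))
print("tray floor",rect(c,m,.004), im[200,290],im[150,280])
for p in [(262,185),(350,164),(362,212),(275,234)]: print(p,ray(c,p,.026).round(3))
a=cv2.resize(c["img"][165:260,170:245],None,fx=6,fy=6,interpolation=cv2.INTER_CUBIC)
bb=cv2.resize(c["img"][155:245,250:375],None,fx=2.8,fy=2.8)
o=np.zeros((570,800,3),np.uint8);o[:,:450]=a;o[:bb.shape[0],450:450+bb.shape[1]]=bb
cv2.imwrite("pics/z.png",o[:,:,::-1])
E
```

```text
mat (array([511.52767944, 334.58010864]), [119.17619323730469, 219.1249237060547], np.float32(170.62535))
red (array([508.28594971, 339.42044067]), [18.920400619506836, 30.832889556884766], np.float32(173.19218))Traceback (most recent call last):
  File "<stdin>", line 9, in <module>
  File "h.py", line 8, in rect
    k=max(cs,key=cv2.contourArea)[:,0]
      ~~~^^^^^^^^^^^^^^^^^^^^^^^^
ValueError: max() iterable argument is empty
```

```bash
python3 - <<'E'
from h import *
c=dict(np.load("top0.npz"));im=c["img"].astype(int);r,g,b=im[...,0],im[...,1],im[...,2]
print(im[200,290],im[150,280],im[200,300])
for p in [(262,185),(350,164),(362,212),(275,234)]: print(p,ray(c,p,.026).round(4))
a=cv2.resize(c["img"][165:260,170:245],None,fx=6,fy=6,interpolation=cv2.INTER_CUBIC)
bb=cv2.resize(c["img"][155:245,250:375],None,fx=2.8,fy=2.8)
o=np.zeros((570,800,3),np.uint8);o[:,:450]=a;o[:bb.shape[0],450:450+bb.shape[1]]=bb
cv2.imwrite("pics/z.png",o[:,:,::-1])
E
```

```text
[117 122 128] [129 130 131] [117 126 129]
(262, 185) [0.5878 0.1652 0.026 ]
(350, 164) [ 0.6472 -0.1039  0.026 ]
(362, 212) [ 0.4998 -0.1363  0.026 ]
(275, 234) [0.4384 0.1273 0.026 ]
```

View pics/z.png

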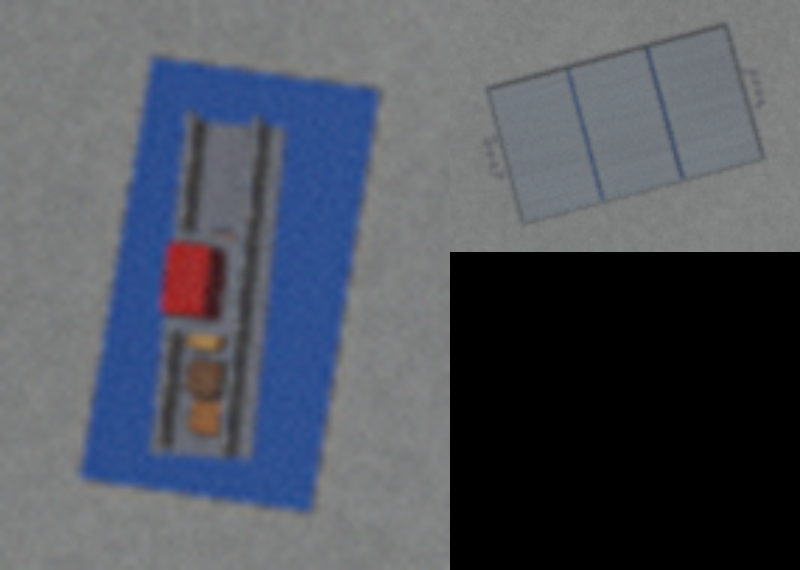

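The zoom shows the open mouth at the top (world +x) and the closed end at the bottom, with stones behind the grip. The heading is about -6°. The tray corners give a centre of (0.543, 0.013) and a heading of about 12.4°. I'll check reach for the pour poses, go above the grip and look from there.

```bash
cat >> h.py <<'E'
from scipy.spatial.transform import Rotation as Ro
TC=np.array([.5433,.0126]);TH=np.radians(12.4)
def tray(x,y): return TC+np.array([x*np.cos(TH)-y*np.sin(TH),x*np.sin(TH)+y*np.cos(TH)])
def rot(h,p=0,flip=0): # h heading, p nose-down pitch (rad)
    return Ro.from_euler('z',h)*Ro.from_euler('y',p)*Ro.from_euler('x',np.pi)*Ro.from_euler('z',np.pi*flip)
def quat(*a): return rot(*a).as_quat()[[3,0,1,2]]
GZ=.050 # TCP above shaker underside when gripped
def tcp_for_mouth(m,h,p): # m = 3D mouth point -> TCP
    R=Ro.from_euler('z',h)*Ro.from_euler('y',p)
    return np.asarray(m)+R.apply([-.085,0,GZ-.003])
E
python3 - <<'E'
from h import *
from cell import arm
for f in(0,1):
  for hd in (-90,0):
   for y in(-.09,0,.09):
    for p in (0,.3,.5):
      h=TH+np.radians(hd)
      q=arm.inverse_kinematics(tcp_for_mouth([*tray(0 if hd else -.03,y),.06],h,p).tolist(),quat(h,p,f).tolist())
      print(f,hd,y,p,None if q is None else np.round(q,2))
h=np.radians(-6)
for f in(0,1):print(f,arm.inverse_kinematics([.508,.339,.2],quat(h,0,f).tolist()))
E
```

```text
0 -90 -0.09 0 [-0.12  0.44 -0.39  0.73  0.   -1.91]
0 -90 -0.09 0.3 [-0.29  0.51 -0.25  0.96  0.26 -2.1 ]
0 -90 -0.09 0.5 [-0.39  0.6  -0.13  1.14  0.4  -2.24]
0 -90 0 0 [ 0.04  0.43 -0.42  0.72  0.   -1.75]
0 -90 0 0.3 [-0.15  0.46 -0.34  0.88  0.28 -1.95]
0 -90 0 0.5 [-0.26  0.53 -0.26  1.03  0.44 -2.1 ]
0 -90 0.09 0 [ 0.21  0.43 -0.41  0.73  0.   -1.58]
0 -90 0.09 0.3 [ 0.02  0.43 -0.39  0.81  0.29 -1.78]
0 -90 0.09 0.5 [-0.11  0.48 -0.34  0.92  0.47 -1.94]
0 0 -0.09 0 [-0.38  0.31 -0.61  0.65  0.    2.55]
0 0 -0.09 0.3 [-0.27  0.51 -0.27  1.06 -0.14  2.67]
0 0 -0.09 0.5 [-0.22  0.67 -0.02  1.34 -0.2   2.75]
0 0 0 0 [-0.2   0.26 -0.68  0.63  0.    2.73]
0 0 0 0.3 [-0.12  0.47 -0.33  1.05 -0.1   2.82]
0 0 0 0.5 [-0.08  0.64 -0.09  1.33 -0.14  2.88]
0 0 0.09 0 [ 0.01  0.24 -0.71  0.62  0.    2.93]
0 0 0.09 0.3 [ 0.05  0.46 -0.35  1.05 -0.05  2.98]
0 0 0.09 0.5 [ 0.07  0.63 -0.11  1.33 -0.07  3.01]
1 -90 -0.09 0 [-0.12  0.44 -0.39  0.73  0.    1.23]
1 -90 -0.09 0.3 [-0.29  0.51 -0.25  0.96  0.26  1.04]
1 -90 -0.09 0.5 [-0.39  0.6  -0.13  1.14  0.4   0.9 ]
1 -90 0 0 [ 0.04  0.43 -0.42
[... 175 characters left out ...]
0 0.09 0.3 [ 0.02  0.43 -0.39  0.81  0.29  1.36]
1 -90 0.09 0.5 [-0.11  0.48 -0.34  0.92  0.47  1.2 ]
1 0 -0.09 0 [-0.38  0.31 -0.61  0.65  0.   -0.6 ]
1 0 -0.09 0.3 [-0.27  0.51 -0.27  1.06 -0.14 -0.47]
1 0 -0.09 0.5 [-0.22  0.67 -0.02  1.34 -0.2  -0.39]
1 0 0 0 [-0.2   0.26 -0.68  0.63  0.   -0.42]
1 0 0 0.3 [-0.12  0.47 -0.33  1.05 -0.1  -0.32]
1 0 0 0.5 [-0.08  0.64 -0.09  1.33 -0.14 -0.26]
1 0 0.09 0 [ 0.01  0.24 -0.71  0.62  0.   -0.21]
1 0 0.09 0.3 [ 0.05  0.46 -0.35  1.05 -0.05 -0.16]
1 0 0.09 0.5 [ 0.07  0.63 -0.11  1.33 -0.07 -0.13]
0 [ 0.4676506   0.4669605  -0.08985478  1.01398105  0.         -2.5692223 ]
1 [ 0.4676506   0.4669605  -0.08985478  1.01398105  0.          0.57237035]
```

```bash
python3 - <<'E'
from h import *
from cell import arm
h=np.radians(-6)
arm.goto([.508,.339,.2],quat(h,0,1).tolist())
c=arm.capture("wrist");np.savez("w0.npz",**c);cv2.imwrite("pics/w0.png",c["img"][:,:,::-1])
im=c["img"].astype(int);r,g,b=im[...,0],im[...,1],im[...,2]
print(arm.read_t(),rect(c,(r>g+60)&(r>b+60),.077))
E
```

```text
3.3667 (array([507.084198  , 339.86282349]), [19.890117645263672, 36.03159713745117], np.float32(174.58781))
```

View pics/w0.png

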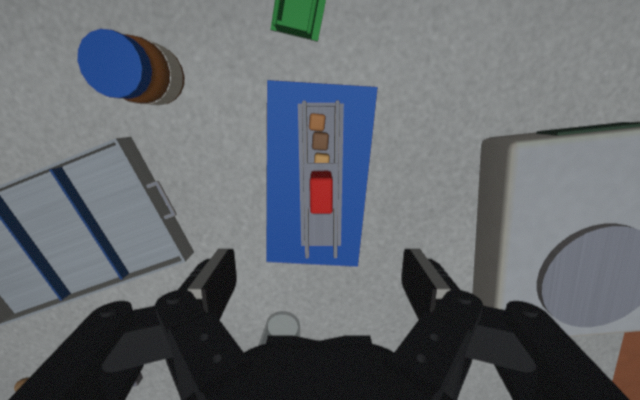

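The wrist view shows the red grip at (321,193), the stones at the far closed end around (318,140), and the mouth toward the camera bottom. The half-turned wrist will put the camera on the mouth side, so I'll grasp that way, lift and carry.

```bash
cat >> h.py <<'E'
SH=np.radians(-5.4);SP=[.5071,.3399];PH=TH-np.pi/2
E
python3 - <<'E'
from h import *
from cell import arm
q=quat(SH,0,0).tolist()
arm.goto([*SP,.15],q)
arm.move_linear([*SP,.003+GZ],speed=.1)
arm.grip(.0,100); print("w",arm.read_width(),arm.read_grip_force())
arm.move_linear([*SP,.14],speed=.1)
print(arm.read_t(),arm.read_width(),arm.read_ft_force())
p=-.08
arm.goto(tcp_for_mouth([*tray(0,-.07),.085],PH,p).tolist(),quat(PH,p,0).tolist())
print(arm.read_t(),arm.read_width(),arm.read_ft_force())
w=arm.capture("wrist");s=arm.capture("scene")
np.savez("w1.npz",**w);np.savez("s1.npz",**s)
o=np.vstack([w["img"],s["img"]])[:,:,::-1];cv2.imwrite("pics/a1.png",cv2.resize(o,(480,600)))
E
```

```text
w 0.020468003863202806 97.709401845932
8.7667 0.020528020508200982 [-0.12465432  0.23886024 -4.49503505]
9.95 0.020843813859167056 [ 0.13787838  1.46239673 -3.08023598]
```

View pics/a1.png

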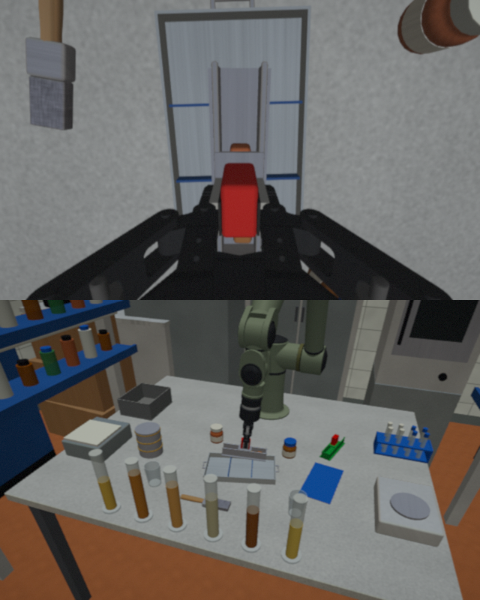

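The wrist view looks straight along the trough: mouth edge near full-resolution row 91, front stone just ahead of the bridge at (320,196), and the tray beneath. I'll feed with short tilt pulses and track the front stone.

```bash
cat >> h.py <<'E'
from cell import arm
MZ=.05
def pose(y,p,z=MZ): arm.goto(tcp_for_mouth([*tray(0,y),z],PH,p).tolist(),quat(PH,p,0).tolist())
def look(tag=None):
    """front stones' leading edge (mm ahead of origin, 85 = mouth) seen in trough; blobs in tray frame (mm)"""
    T=arm.read_ee_pos();Rt=Ro.from_quat(np.array(arm.read_tool_rot())[[1,2,3,0]]) 
    c=arm.capture("wrist");im=c["img"].astype(int)
    if tag: cv2.imwrite(f"pics/{tag}.png",c["img"][:,:,::-1])
    Rs=Rt*Ro.from_euler('x',np.pi).inv()
    E=c["extrinsics"];o=-E[:3,:3].T@E[:3,3]
    m=((im[...,0]>im[...,2]+28)&(im[...,0]<im[...,1]*2.2)).astype(np.uint8);m[206:]=0
    m=cv2.morphologyEx(m,cv2.MORPH_OPEN,np.ones((3,3)))
    n,_,st,ce=cv2.connectedComponentsWithStats(m)
    inn,out=[],[]
    for s,ctr in zip(st[1:],ce[1:]):
        if s[4]<25: continue
        px=(ctr[0],s[1])
        d=ray(c,px,0)-o
        ol=Rs.inv().apply(o-np.asarray(T));dl=Rs.inv().apply(d);k=(-GZ+.012-ol[2])/dl[2];P=ol+dl*k
        if abs(P[1])<.016 and P[0]<.1: inn.append((round(P[0]*1e3),int(s[4])))
        else:
            g=ray(c,ctr,.012)[:2]-TC
            t=(g[0]*np.cos(TH)+g[1]*np.sin(TH),-g[0]*np.sin(TH)+g[1]*np.cos(TH))
            if abs(t[0])<.09 and abs(t[1])<.15: out.append((round(t[0]*1e3),round(t[1]*1e3),int(s[4])))
    return inn,out
E
python3 - <<'E'
from h import *
print(np.round(arm.read_tool_rot(),3),quat(PH,-.08,0).round(3))
print(look())
pose(-.07,.05);print(arm.read_t(),look())
for p in(.22,.26,.30,.33):
    pose(-.07,p);t=arm.read_t();pose(-.07,.05);r=look();print(p,round(t,2),round(arm.read_t(),2),r)
    if not r[0] or r[0][0][0]>50 or r[1]:break
E
```

```text
[ 0.025  0.779 -0.625  0.031] [ 0.025  0.779 -0.626  0.031]
([(27, 240)], [])
10.35 ([(29, 303)], [])
0.22 10.68 11.0 ([(45, 832)], [])
0.26 11.3 11.65 ([(77, 927), (30, 332)], [])
```

```bash
python3 - <<'E'
from h import *
for p in(.2,.22,.22):
    pose(-.07,p);pose(-.07,.05);r=look();print(p,round(arm.read_t(),2),r)
    if r[1] or not [a for a in r[0] if a[0]>70]:break
look("b1")
E
```

```text
0.2 12.22 ([(39, 730)], [(7, -88, 686)])
```

View pics/b1.png

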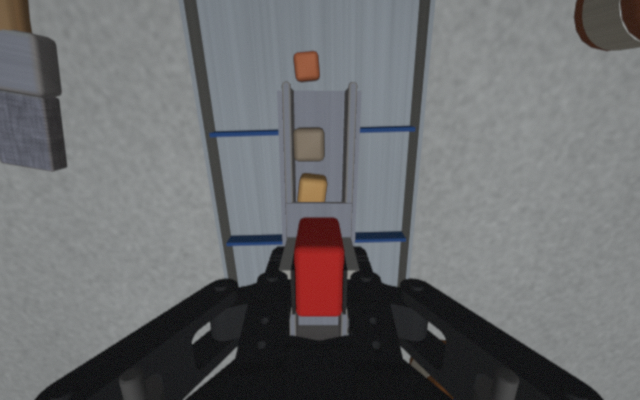

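One stone lies in the far field at (306,66). The next one, grey-brown at (309,144), was missed by the mask, so I'll loosen it and move to the middle field.

```bash
sed -i 's/im\[...,2\]+28/im[...,2]+12/' h.py; python3 - <<'E'
from h import *
pose(-.07,-.1);pose(.02,-.1);pose(.02,.05);n0=0;print(arm.read_t(),look())
for p in[.2]*6:
    pose(.02,p);pose(.02,.05);r=look();print(p,round(arm.read_t(),2),r)
    if [a for a in r[1] if abs(a[1])<45]:break
E
```

```text
13.25 ([(29, 324)], [])
0.2 13.88 ([(40, 814)], [])
0.2 14.47 ([(57, 899)], [])
0.2 15.05 ([(70, 945)], [])
0.2 15.63 ([(87, 1022), (26, 191)], [])
0.2 16.22 ([(37, 677)], [(6, -15, 784)])
```

```bash
python3 - <<'E'
from h import *
pose(.02,-.03);pose(.11,-.03);pose(.11,.05);print(arm.read_t(),look())
for i in range(16):
    pose(.11,.2);pose(.11,.05);r=look();print(round(arm.read_t(),2),r)
    if len([a for a in r[1] if a[1]>45])>=3 or arm.read_t()>30 or (not r[0] and r[1] and i>8):break
look("b2")
E
```

```text
17.1667 ([(25, 100)], [])
17.8 ([(33, 540)], [])
18.38 ([(44, 905)], [])
18.97 ([(55, 926), (24, 88)], [])
19.55 ([(69, 956), (34, 568)], [])
20.13 ([(84, 1037), (46, 902)], [])
20.72 ([(61, 947)], [(10, 87, 788)])
21.3 ([(76, 1016)], [(11, 81, 795)])
21.88 ([(93, 1100)], [(11, 81, 791)])
22.47 ([(99, 567)], [(10, 81, 792)])
23.05 ([(99, 559)], [(10, 81, 793)])
23.63 ([(99, 564)], [(10, 81, 793)])
24.22 ([(99, 563)], [(10, 81, 790)])
24.8 ([(99, 559)], [(10, 81, 794)])
25.38 ([(99, 555)], [(10, 81, 791)])
25.97 ([(99, 556)], [(10, 81, 791)])
26.55 ([(99, 565)], [(10, 81, 791)])
```

View pics/b2.png

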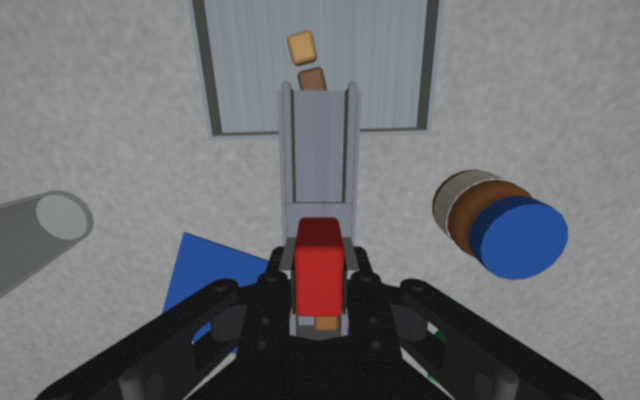

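Two stones lie in the near field at (302,48) and (312,80). The fifth is still behind the bridge at (326,322), so it needs stronger pulses.

```bash
python3 - <<'E'
from h import *
p=.25
for i in range(14):
    pose(.11,p);pose(.11,.05);r=look();f=[a for a in r[0] if a[0]<96];print(round(p,2),round(arm.read_t(),2),r)
    seen=seen or bool(f) if i else bool(f)
    if seen and not f: break
    if f: p=.21
    else: p=min(p+.03,.4)
look("b3")
E
```

```text
0.25 27.27 ([(99, 575)], [(10, 81, 800)])
0.28 27.98 ([(99, 587)], [(10, 81, 793)])
0.31 28.73 ([(99, 588)], [(10, 81, 794)])
0.34 29.53 ([(99, 591), (39, 787)], [(10, 81, 795)])
0.21 30.13 ([(98, 556), (51, 903)], [(10, 81, 793)])
0.21 30.73 ([(99, 564), (62, 920)], [(10, 81, 791)])
0.21 31.33 ([(99, 566), (73, 975)], [(10, 81, 793)])
0.21 31.93 ([(99, 571), (85, 1016)], [(10, 81, 794)])
0.21 32.53 ([], [(7, 90, 1650)])
```

View pics/b3.png

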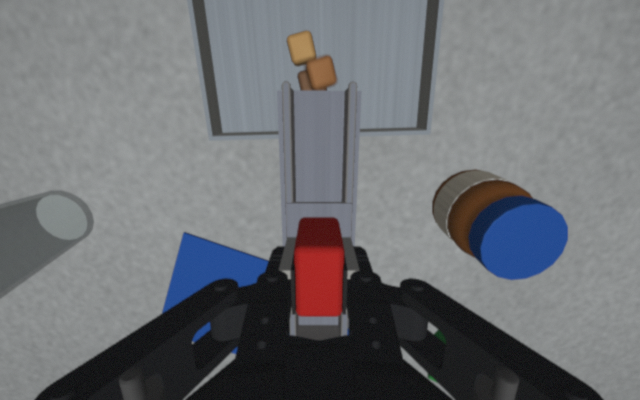

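All five are out: three in the near field, around (312,70). Returning the shaker to the mat.

```bash
python3 - <<'E'
from h import *
pose(.11,0,MZ);pose(.11,0,.10)
q=quat(SH,0,0).tolist();M=[.510,.336]
arm.goto([*M,.15],q)
arm.move_linear([*M,.003+GZ+.012],speed=.1)
print(arm.move_linear([*M,.003+GZ-.002],speed=.02,threshold=3),arm.read_ee_pos())
arm.grip(.085); arm.move_linear([*M,.22],speed=.15)
arm.goto([.40,.36,.30],q)
w=arm.capture("wrist");t=arm.capture("top");print(arm.read_t(),arm.read_width())
im=t["img"].astype(int);r,g,b=im[...,0],im[...,1],im[...,2]
win=np.zeros(r.shape,bool);win[165:262,175:240]=1
print("red",rect(t,win&(r>g+70)&(r>b+70),.077))
a=cv2.resize(t["img"][140:260,170:380],(800,457));cv2.imwrite("pics/e.png",a[:,:,::-1])
E
```

```text
True [0.5099591  0.33605827 0.05332754]
38.325 0.08512594750845665
red (array([509.81213379, 334.35281372]), [19.064956665039062, 32.484256744384766], np.float32(173.88594))
```

View pics/e.png

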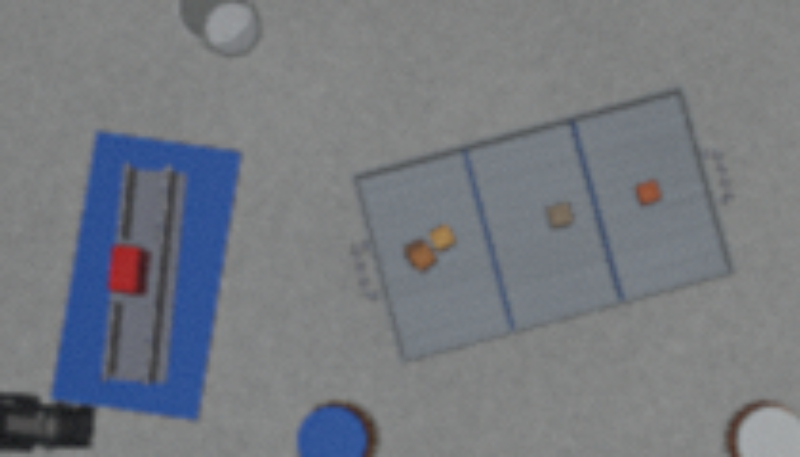

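The shaker stands on the mat, its grip at (128,269). Stones are in all three fields: (648,192), (560,214), and (442,237) with two overlapping at (420,256).

```bash
python3 -c "
from cell import arm
print(arm.hand_in())"
```

```text
the job is handed in; nothing more can be done
None
```

I handed the job in, with no verdict returned: in the last picture all five stones are in the tray (one far, one middle, three near, two of them overlapping) and the empty shaker stands upright on its mat within about 5 mm of the middle.

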